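Fit the holder's spacer and hold the sprung dust lid at its index

TASK

Get the watch movement ready to be moved to its holder: slide the tall steel spacer ring over the holder's upright post, all the way down onto the holder's foot without dropping it, and let it go. Then lift the sprung lid of the grey case by its knob until the lid's pointer pin lines up with the index clamped on the quadrant, never swinging it wide open, and finish while still holding the lid still at that angle, so that the watchmaker can take the movement out. Leave the index where it is clamped and do not disturb the other things on the bench.

Things in the scene. Friction and masses are not known exactly. Their poses are not given: they have to be found in the camera images.
- spacer: the tall spacer ring, plain steel: outer diameter 36, bore 16, height 24 mm, about 0.12 kg, loose, standing flat on the bench (the other ring on the bench is flat, 6 mm high). Origin at the centre of its underside, z along the bore
- holder: movement holder, fixed: a dark steel foot, diameter 64, 12 mm high, with an upright steel post of diameter 12 in its middle, whose top is 57 mm above the bench and tapers over the last 5 mm to diameter 6. Origin at the centre of the foot's underside, z up. With the spacer seated, the spacer's origin is 12 mm above this origin
- post_top (a point): centre of the top of the holder's post, 57 mm above the bench
- case: fixed grey instrument case 170 (x) x 160 (y) x 70 mm high, a watch movement inside, covered by an aluminium lid 166 x 160 x 8 mm. Origin under its centre; its x points from the front (knob side) to the hinge, its y to the side with the quadrant; z up. The quadrant, a thin dark sector frame with ticks every 10 degrees, stands up to 195 mm above the bench at y = +93 mm
- lid_hinge (a point): point on the lid's hinge axis, middle of its width, 80 mm in +x from the case's origin and 74 mm above the bench. The axis runs along the case's y
- lid (a joint): opening angle of the lid in rad: 0 shut, grows as its front rises; the lid then turns about point lid_hinge. A spring shuts it: about 1.0 N m when shut, 1.6 N m at 0.8 rad (7 to 11 N at the knob); let go, it slams shut. Stops at 1.3
- lid_knob (a point): centre of the lid's black knob, an upright round disc of diameter 26, 14 mm thick along the case's y (pinch its flat cheeks; it may turn between the pads), 32 mm above the lid's top face on a stem of diameter 10. Lid shut: 140 mm in -x from the hinge axis, 36 mm above it, 110 mm above the bench, at y = -20 mm of the case. Turns with the lid: x along the lid to the hinge, y along the hinge axis
- pointer (a point): tip of the pointer pin (diameter 6) that sticks out of the lid's quadrant side, 145 mm from the hinge axis in the lid's mid plane, 88 mm from the case's middle in y
- index (a joint): angle in rad at which the steel index is clamped on the quadrant, measured as joint lid is: the lid's pointer lines up with the index when joint lid equals this value (0.44 to 0.79, different each time). Clamped by friction; leave it alone
- index_mark (a point): the index: a steel block 30 x 16 x 20 mm with a blade 6 mm thick that runs outward from it to 175 mm from the hinge axis (tip up to 205 mm above the bench: pass over it), clamped on the quadrant's arc; this point lies 145 mm from the hinge axis on the index's line, 100 mm from the case's middle in its y. Its x axis runs along the index's line towards the hinge axis
- bezel: bystander: flat steel ring, diameter 44, 6 mm high. Origin under its centre
- loupe: bystander: black eyeglass, diameter 38, 40 mm high. Origin under its centre
- driver: bystander: screwdriver 130 mm long, lying along its x. Origin underneath
- tweezers: bystander: steel tweezers 120 mm long, lying along x. Origin underneath
- jar: bystander: amber jar with black cap, diameter 40, 45 mm high. Origin under its centre
- vice: bystander: small aluminium movement vice 80 x 40 x 27 mm with two pins. Origin underneath
- barrel: bystander: brass barrel, diameter 22, 12 mm high. Origin under its centre
Mind the look-alikes: they are no part of the job. Several things have the shape of the spacer; the one meant has the colours described above. Several things have the shape of the holder; the one meant has the colours described above.

How it is judged:
By the outcome, as a careful person would: the job done as asked, in the order asked, and still so for the second after the job is handed in, while the arm keeps its last pose, push and grip.
It also fails if it takes over 53 s, if anything falls off the work surface, if the arm or the gripper's body presses on something with over 40 N, if the wrist force passes 120 N, or if a joint passes its speed limit or range.

ROBOT

A 6-joint arm with a two-finger parallel gripper is mounted at the origin on the work surface. World frame = base frame: x ahead of the robot, y to its left, z up, the work surface at z = 0. Lengths are in m, angles in rad, forces in N, time in s.
With the tool pointing down it reaches from about 0.375 to 0.825 m from the base axis. Payload 5.5 kg.
Tool frame: the origin (TCP) lies at the very end of the fingers, on their centre line; the grasp point (between the pads) lies 19 mm behind it; z points along the fingers, y is the direction in which the jaws open and shut (so a half turn about z gives the same grasp; the last joint's range is limited). The gripper opens to 85 mm and grips with 20 to 120 N. Pads are 22 mm wide; open, the fingers measure 114 mm over their backs; the gripper's body (76 mm by 85 mm) begins 54 mm behind the grasp point. The pads swing forward as they close: fully open they stand 13 mm farther back than shut.
Start: joints at [1.191, 0.314, -0.047, 1.21, 0, 1.571], TCP at [0.222, 0.557, 0.231] pointing down, gripper open.
Joint ranges: [-2.67, 2.67], [-0.69, 1.73], [-1.03, 1.25], [-2.08, 2.16], [-1.42, 1.45], [-3.14, 3.14]. Speed limits (rad/s): [2.39, 2.39, 3.01, 3.14, 3.14, 3.14].

INTERFACE

Orientations are given as a unit quaternion [w, x, y, z].
In Python, from plant import status, viewer, job gives the robot as it stands. The module is installed in compiled form; this text tells all that it offers.
- The arm moves only by the tool step_arm, never from a script. Its argument "rows" is a list of rows, each an object of numbers: "wx", "wy", "wz": the turn, a rotation vector about the tool's x, y, z in rad; "dx", "dy", "dz": the shift along the tool's x, y, z in mm; "jaw": the opening, from 0 (shut) to 1 (fully open). A call has 1 to 20 rows; each row shifts and turns the commanded pose from where the row before left it, along the tool's axes as they then stand; what a row does not reach is not made up. A row lasts 1/10 s, in which the tool goes at most 50 mm and 8.59 degrees, less where a joint would pass 70% of its speed; a pose out of reach is approached as far as the arm can. A call with a gripper value outside its range is refused whole. The fingers move at their own pace and stop on an object; the grip force is fixed at half the most. Time passes only in rows, so rows that do not move let the fingers close. It gives the time, the measured TCP pose, the force and the opening at its end, in the units of the state.
- status.state(): the state, without advancing time (a new reading comes with each control period).
- viewer.get_image(name): name is "scene" or "top" or "wrist"; returns a dict with "pixels" (480x640x3 uint8, blue, green, red), "z_map" (480x640 float32, m along the optical axis (not along the pixel's ray), 0 where there is no reading), "camera_matrix" (3x3 intrinsics, pixels), "rvec" (rotation vector, rad) and "tvec" (3), from world to camera coordinates, as OpenCV has them. Camera axes: x right, y down, z forward; pixel columns grow to the right and rows downward; lengths in m; the calibration is good to about 2 mm. A picture is of the moment at which its call begins.
- job.hand_in(): hands the job in, once; it reports no verdict.
Trained networks look in a picture, given as the dict that the camera call returned (one of the last four; its "shot" number tells which), for a name from the list of things; names that differ only in an ending like _2 or _b are one class to them, and where a whole thing is asked for, a point or a joint stands for the part that bears it (a point fixed in the world has none). Each returns a list of dicts, best first, with "confidence" (0 to 1); they miss things now and then, are a little off and sometimes report something else, mostly with a low value. They report only what shows in the picture. A call takes as long as a camera call. They do not tell look-alikes from the thing itself.
- viewer.boxes_of(picture, thing): "location" ([column, row] in pixels, amid what is visible of it).
The state is a dict: "t": time; "qpos": joint angles; "joint_velocities": joint speeds; "effort": joint torques, N m; "tool_pos": TCP position; "orientation": TCP orientation; "wrist_force": force on the tool from outside, world axes, zero at the start; "ft_torque": the same for the moment, N m; "opening": finger opening in m.
Only numpy, scipy, OpenCV 4.12 (cv2) and the standard library are available. Lean on these libraries where they do the work, as an engineer would, in place of code of your own. Each camera call takes 0.05 s, during which the arm holds its last target. There are 200 camera calls.

## Working session

There is one attempt and no reset: what is moved stays moved. The work goes in short steps, Python scripts to look and compute and a tool call to move; the robot and the scene stay as the last step left them, time stands still between calls to the robot, and variables do not carry over. Pictures are saved under pics/ and viewed, about 8 in all and at most 12, crops included, and the job is handed in when it is done.

Besides the shell and the picture viewer there is one more tool, called after ">>>" in YAML: its name, and indented under it one key for each argument. step_arm: Moves the arm, as the interface text tells. Its arguments: {"type":"object","properties":{"rows":{"type":"array"}},"required":["rows"]}

```bash
mkdir -p pics; cat > h.py <<'E'
import numpy as np, cv2
from plant import status, viewer, job
from scipy.spatial.transform import Rotation as R
def cam(p):
    return p["camera_matrix"], cv2.Rodrigues(np.array(p["rvec"],float))[0], np.array(p["tvec"],float).ravel()
def cloud(p):
    K,Rm,t=cam(p); z=p["z_map"].astype(float); v,u=np.mgrid[:480,:640]
    c=np.stack([(u-K[0,2])/K[0,0]*z,(v-K[1,2])/K[1,1]*z,z],-1)
    w=(c-t)@Rm; w[z==0]=np.nan; return w
def proj(p,X):
    return cv2.projectPoints(np.array(X,float).reshape(-1,1,3),np.array(p["rvec"],float),np.array(p["tvec"],float),np.array(p["camera_matrix"],float),None)[0].reshape(-1,2)
def st():
    s=status.state(); print({k:np.round(s[k],4).tolist() for k in("t","qpos","tool_pos","orientation","wrist_force","opening")}); return s
E
python3 - <<'E'
from h import *
st()
for n in("scene","top"):
    p=viewer.get_image(n); cv2.imwrite(f"pics/{n}0.png",p["pixels"]); w=cloud(p); np.save(n+"0.npy",w)
    K,Rm,t=cam(p); print(n,"cam at",(-Rm.T@t).round(3))
    for th in("spacer","holder","case","lid_knob","pointer","index_mark","bezel","loupe","driver","tweezers","jar","vice","barrel"):
        for d in viewer.boxes_of(p,th):
            u,v=map(int,np.round(d["location"])); print(th,round(d["confidence"],2),(u,v),w[v,u].round(3))
E
```

```text
{'t': 0.0, 'qpos': [1.191, 0.3142, -0.0481, 1.2102, -0.0, 1.5708], 'tool_pos': [0.2222, 0.5567, 0.2305], 'orientation': [-0.0001, 0.1888, 0.982, -0.0008], 'wrist_force': [-0.0014, -0.1483, 0.2326], 'opening': 0.0853}
scene cam at [1.183 0.547 0.797]
spacer 0.72 (283, 206) [ 0.555 -0.089  0.165]
spacer 0.67 (446, 318) [0.459 0.302 0.011]
spacer 0.48 (444, 289) [0.386 0.254 0.013]
holder 0.76 (374, 315) [0.558 0.183 0.012]
holder 0.64 (335, 293) [0.566 0.08  0.014]
case 0.75 (253, 231) [ 0.591 -0.156  0.079]
lid_knob 0.25 (336, 292) [0.564 0.081 0.016]
pointer 0.68 (246, 222) [ 0.581 -0.192  0.081]
index_mark 0.68 (283, 208) [ 0.557 -0.088  0.16 ]
index_mark 0.4 (249, 233) [ 0.604 -0.155  0.081]
bezel 0.76 (368, 360) [0.656 0.242 0.004]
driver 0.73 (375, 242) [nan nan nan]
driver 0.67 (248, 221) [ 0.574 -0.192  0.08 ]
tweezers 0.56 (322, 220) [ 0.368 -0.13   0.002]
jar 0.89 (466, 399) [0.629 0.434 0.038]
vice 0.66 (222, 182) [ 0.451 -0.443  0.024]
barrel 0.5 (250, 235) [ 0.608 -0.148  0.08 ]
barrel 0.48 (337, 353) [0.69  0.189 0.012]
top cam at [3.350e-01 1.000e-03 1.064e+00]
spacer 0.49 (208, 317) [nan nan nan]
spacer 0.44 (187, 286) [0.465 0.317 0.016]
spacer 0.21 (398, 240) [ 0.559 -0.184  0.078]
holder 0.98 (246, 247) [0.555 0.175 0.034]
holder 0.88 (287, 248) [0.557 0.078 0.008]
case 0.79 (401, 237) [ 0.566 -0.19   0.08 ]
lid_knob 0.86 (402, 239) [ 0.561 -0.192  0.082]
pointer 0.81 (403, 238) [ 0.563 -0.195  0.08 ]
pointer 0.38 (191, 288) [ 0.462  0.312 -0.002]
index_mark 0.64 (399, 239) [ 0.561 -0.186  0.078]
index_mark 0.6 (362, 235) [ 0.551 -0.091  0.167]
bezel 0.34 (368, 323) [ 0.374 -0.116  0.002]
loupe 0.73 (280, 200) [0.671 0.094 0.04 ]
driver 0.66 (303, 333) [0.351 0.039 0.024]
tweezers 0.55 (368, 325) [ 0.369 -0.115  0.008]
jar 0.64 (142, 227) [0.604 0.423 0.048]
vice 0.57 (508, 290) [ 0.447 -0.449  0.025]
vice 0.36 (400, 238) [ 0.564 -0.188  0.078]
barrel 0.48 (242, 195) [0.693 0.192 0.015]
```

```bash
python3 - <<'E'
import cv2
a=cv2.imread("pics/scene0.png");b=cv2.imread("pics/top0.png")
cv2.imwrite("pics/scene_c.png",cv2.resize(a[150:430,180:520],None,fx=2.2,fy=2.1,interpolation=cv2.INTER_CUBIC))
cv2.imwrite("pics/top_c.png",cv2.resize(b[160:380,110:470],None,fx=2.2,fy=2.2,interpolation=cv2.INTER_CUBIC))
E
```

```text
(no output)
```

View pics/scene_c.png

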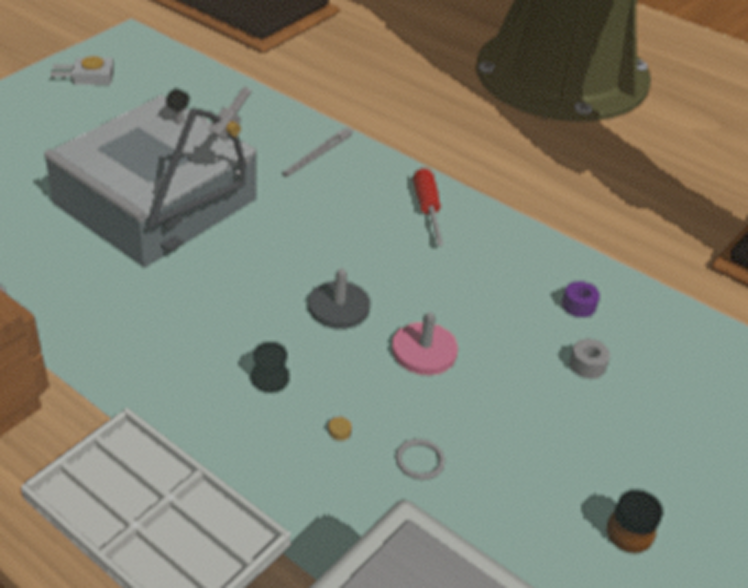

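View pics/top_c.png

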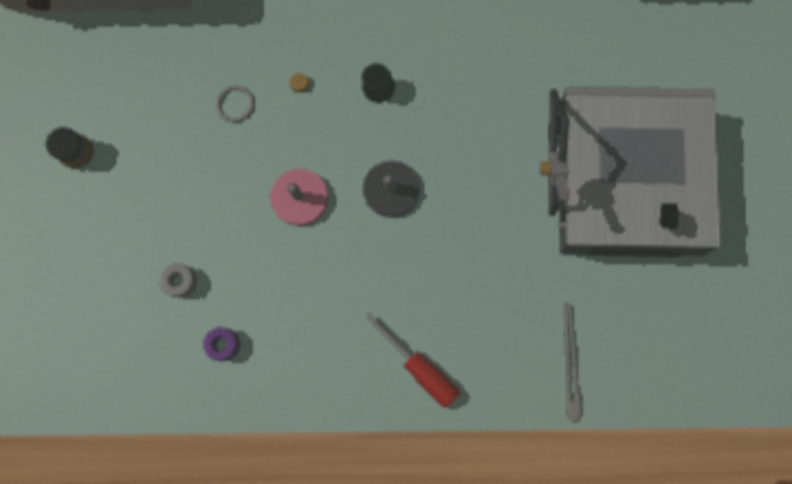

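The spacer meant is the grey ring, scene px (448,320); the purple ring at (444,290) is a look-alike. The holder meant has the dark foot, scene px (335,293); the pink one at (374,315) is a look-alike. Both crops above are enlarged and confirm this. Now I'll measure them.

```bash
cat >> h.py <<'E'
def circ(P):
    A=np.c_[2*P,np.ones(len(P))]; s=np.linalg.lstsq(A,(P**2).sum(1),rcond=None)[0]; return s[:2],np.sqrt(s[2]+s[0]**2+s[1]**2)
def near(w,c,r,z0,z1):
    w=w.reshape(-1,3); w=w[~np.isnan(w[:,0])]
    return w[(np.hypot(*(w[:,:2]-c).T)<r)&(w[:,2]>z0)&(w[:,2]<z1)]
E
python3 - <<'E'
from h import *
for n in("scene","top"):
    w=np.load(n+"0.npy"); print(n)
    for nm,c,r,z0,z1 in(("spacer",(.46,.312),.035,.017,.032),("foot",(.562,.08),.045,.006,.02),("post",(.562,.08),.025,.03,.07),("table",(.5,.2),.05,-.02,.02)):
        P=near(w,c,r,z0,z1)
        if len(P)<5: print(nm,len(P)); continue
        m=cv2.minEnclosingCircle(P[:,:2].astype(np.float32))
        print(nm,len(P),"mean",P.mean(0).round(4),"medz",np.median(P[:,2]).round(4),"enc",np.round(m[0],4),round(m[1],4))
    P=near(w,(.565,-.19),.14,.072,.086); r=cv2.minAreaRect((P[:,:2]*1000).astype(np.float32)); print("lid",len(P),r,np.median(P[:,2]))
    P=near(w,(.51,-.21),.035,.095,.135); print("knob",len(P),P.mean(0).round(4),P.min(0).round(3),P.max(0).round(3)) if len(P) else None
    P=near(w,(.55,-.09),.12,.09,.22); P=P[abs(P[:,1]+.09)<.03]
    hx=.645
    rr=np.hypot(hx-P[:,0],P[:,2]-.074); an=np.arctan2(P[:,2]-.074,hx-P[:,0])
    k=rr>.13
    print("quad y",np.percentile(P[:,1],[5,50,95]).round(3)); 
    for a,b,c in sorted(zip(rr[k],an[k],P[k,1])): print(round(a,3),round(b,3),round(c,3),end=" | ")
    print()
E
```

```text
scene
spacer 181 mean [0.4662 0.3084 0.0233] medz 0.0238 enc [0.4636 0.3084] 0.0189
foot 450 mean [0.5692 0.0793 0.0123] medz 0.0124 enc [0.5659 0.0772] 0.0336
post 57 mean [0.5679 0.0783 0.0462] medz 0.0469 enc [0.5669 0.0777] 0.0068
table 1090 mean [0.499  0.2036 0.0024] medz 0.0015 enc [0.5    0.1999] 0.05
lid 2760 ((574.1969604492188, -185.27059936523438), (180.1417999267578, 174.0876922607422), 88.96566772460938) 0.07884685189332419
knob 95 [ 0.5152 -0.2082  0.1139] [ 0.503 -0.22   0.097] [ 0.525 -0.201  0.126]
quad y [-0.103 -0.097 -0.083]
0.13 0.659 -0.086 | 0.13 0.775 -0.102 | 0.13 0.775 -0.095 | 0.131 0.683 -0.088 | 0.131 0.756 -0.091 | 0.131 0.719 -0.088 | 0.131 0.771 -0.1 | 0.131 0.759 -0.095 | 0.132 0.758 -0.088 | 0.132 0.657 -0.088 | 0.132 0.76 -0.104 | 0.132 0.797 -0.095 | 0.132 0.7 -0.088 | 0.132 0.775 -0.091 | 0.133 0.732 -0.089 | 0.133 0.769 -0.101 | 0.133 0.742 -0.098 | 0.134 0.76 -0.09 | 0.134 0.678 -0.088 | 0.134 0.788 -0.097 | 0.134 0.691 -0.09 | 0.134 0.773 -0.092 | 0.135 0.741 -0.089 | 0.135 0.761 -0.103 | 0.135 0.653 -0.088 | 0.135 0.771 -0.096 | 0.135 0.79 -0
[... 3851 characters left out ...]
.152 0.707 -0.101 | 0.154 0.72 -0.098 | 0.155 0.705 -0.096 | 0.155 0.723 -0.094 | 0.155 0.709 -0.092 | 0.157 0.715 -0.094 | 0.157 0.717 -0.098 | 0.158 0.72 -0.1 | 0.158 0.689 -0.092 | 0.158 0.705 -0.098 | 0.159 0.709 -0.1 | 0.159 0.71 -0.092 | 0.159 0.711 -0.096 | 0.16 0.717 -0.094 | 0.161 0.685 -0.092 | 0.162 0.706 -0.096 | 0.162 0.706 -0.1 | 0.164 0.684 -0.091 | 0.164 0.716 -0.097 | 0.164 0.718 -0.093 | 0.164 0.703 -0.095 | 0.165 0.704 -0.097 | 0.166 0.692 -0.102 | 0.166 0.693 -0.097 | 0.166 0.711 -0.101 | 0.166 0.68 -0.095 | 0.166 0.712 -0.099 | 0.167 0.686 -0.093 | 0.168 0.719 -0.093 | 0.168 0.705 -0.093 | 0.168 0.706 -0.095 | 0.168 0.691 -0.097 | 0.169 0.71 -0.099 | 0.171 0.701 -0.099 |
```

>>> step_arm:
  rows:
    - {"wx": 0, "wy": 0, "wz": -0.127, "dx": 0, "dy": 0, "dz": 0, "jaw": 0.7}
    - {"wx": 0, "wy": 0, "wz": -0.127, "dx": 0, "dy": 0, "dz": 0, "jaw": 0.7}
    - {"wx": 0, "wy": 0, "wz": -0.127, "dx": 0, "dy": 0, "dz": 0, "jaw": 0.7}
    - {"wx": 0, "wy": 0, "wz": 0, "dx": -24, "dy": -25, "dz": 5, "jaw": 0.7}
    - {"wx": 0, "wy": 0, "wz": 0, "dx": -24, "dy": -25, "dz": 5, "jaw": 0.7}
    - {"wx": 0, "wy": 0, "wz": 0, "dx": -24, "dy": -25, "dz": 5, "jaw": 0.7}
    - {"wx": 0, "wy": 0, "wz": 0, "dx": -24, "dy": -25, "dz": 5, "jaw": 0.7}
    - {"wx": 0, "wy": 0, "wz": 0, "dx": -24, "dy": -25, "dz": 5, "jaw": 0.7}
    - {"wx": 0, "wy": 0, "wz": 0, "dx": -24, "dy": -25, "dz": 5, "jaw": 0.7}
    - {"wx": 0, "wy": 0, "wz": 0, "dx": -24, "dy": -25, "dz": 5, "jaw": 0.7}
    - {"wx": 0, "wy": 0, "wz": 0, "dx": -24, "dy": -25, "dz": 5, "jaw": 0.7}
    - {"wx": 0, "wy": 0, "wz": 0, "dx": -24, "dy": -24, "dz": 5, "jaw": 0.7}
    - {"wx": 0, "wy": 0, "wz": 0, "dx": -25, "dy": -24, "dz": 5, "jaw": 0.7}
    - {"wx": 0, "wy": 0, "wz": 0, "dx": 0, "dy": 0, "dz": 10, "jaw": 0.7}
    - {"wx": 0, "wy": 0, "wz": 0, "dx": 0, "dy": 0, "dz": 0, "jaw": 0.7}

```text
t: 2.9
tool_pos: [0.4633, 0.3086, 0.1699]
orientation: [-0.001, 0.0, 1.0, -0.0]
wrist_force: [-1.1, 0.3, 0.3]
opening: 0.0596
```

```bash
python3 - <<'E'
from h import *
s=st(); p=viewer.get_image("wrist"); w=cloud(p); cv2.imwrite("pics/w1.png",p["pixels"])
K,Rm,t=cam(p); print("cam",(-Rm.T@t).round(3),"axis",Rm[2].round(3))
P=near(w,(.463,.309),.04,.017,.032); m=cv2.minEnclosingCircle(P[:,:2].astype(np.float32)); print(len(P),P.mean(0),np.median(P[:,2]),m)
T=near(w,(.463,.309),.08,-.01,.012); print("table",np.median(T[:,2]))
print(viewer.boxes_of(p,"spacer"), proj(p,[.463,.309,.024]))
E
```

```text
{'t': 2.9, 'qpos': [0.5873, 0.2666, -0.2528, 1.0538, 0.0004, 0.588], 'tool_pos': [0.4633, 0.3086, 0.1699], 'orientation': [-0.0011, 0.0003, 1.0, -0.0005], 'wrist_force': [-1.0623, 0.2579, 0.2676], 'opening': 0.0596}
cam [0.397 0.308 0.312] axis [ 0.26  -0.001 -0.966]
1558 [0.46126844 0.30663149 0.02322969] 0.023426823371551088 ((0.46198368072509766, 0.30659326910972595), 0.01797320879995823)
table 0.0004639631683540293
[{'location': [244.5, 124.1], 'confidence': 0.85}, {'location': [326.2, 228.1], 'confidence': 0.65}] [[327.15770692 226.63681548]]
```

View pics/w1.png

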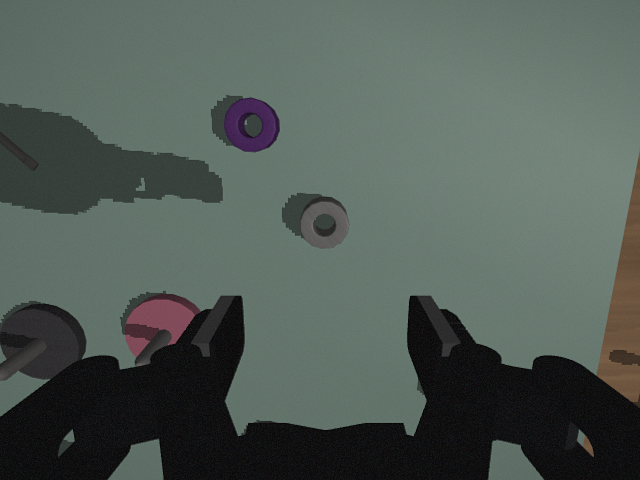

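```bash
python3 - <<'E'
from h import *
p=viewer.get_image("wrist"); w=cloud(p)
P=near(w,(.463,.3086),.07,.12,.3); print(len(P))
for s in(1,-1):
    Q=P[(P[:,1]-.3086)*s>0]; Q=Q[Q[:,2]<.26]; print(Q.min(0).round(4),Q.max(0).round(4)); L=Q[Q[:,2]<np.percentile(Q[:,2],10)]; print(L.mean(0),len(L))
E
```

```text
64048
[0.4441 0.3086 0.1751] [0.4752 0.3735 0.26  ]
[0.45811177 0.34168776 0.1956136 ] 2960
[0.4442 0.2443 0.1745] [0.4756 0.3086 0.26  ]
[0.45812094 0.27647307 0.19584548] 3018
```

>>> step_arm:
  rows:
    - {"wx": 0, "wy": 0, "wz": 0, "dx": 1, "dy": -1, "dz": 40, "jaw": 0.7}
    - {"wx": 0, "wy": 0, "wz": 0, "dx": 0, "dy": 0, "dz": 40, "jaw": 0.7}
    - {"wx": 0, "wy": 0, "wz": 0, "dx": 0, "dy": 0, "dz": 40, "jaw": 0.7}
    - {"wx": 0, "wy": 0, "wz": 0, "dx": 0, "dy": 0, "dz": 30, "jaw": 0.7}
    - {"wx": 0, "wy": 0, "wz": 0, "dx": 0, "dy": 0, "dz": 10, "jaw": 0.7}
    - {"wx": 0, "wy": 0, "wz": 0, "dx": 0, "dy": 0, "dz": 5, "jaw": 0.7}
    - {"wx": 0, "wy": 0, "wz": 0, "dx": 0, "dy": 0, "dz": 0, "jaw": 0.7}

```text
t: 3.75
tool_pos: [0.4631, 0.3094, 0.0071]
orientation: [0.0, -0.001, 1.0, 0.0]
wrist_force: [-0.2, 0.2, 0.1]
opening: 0.0598
```

```bash
python3 - <<'E'
from h import *
s=st(); print(R.from_quat(np.roll(s["orientation"],-1)).as_matrix().round(4))
E
```

```text
{'t': 3.75, 'qpos': [0.589, 0.4235, -0.4469, 0.6994, 0.0, 0.5869], 'tool_pos': [0.4631, 0.3094, 0.0071], 'orientation': [0.0004, -0.001, 1.0, 0.0003], 'wrist_force': [-0.2027, 0.242, 0.1176], 'opening': 0.0598}
[[-1.e+00 -2.e-03  8.e-04]
 [-2.e-03  1.e+00  6.e-04]
 [-8.e-04  6.e-04 -1.e+00]]
```

>>> step_arm:
  rows:
    - {"wx": 0, "wy": 0, "wz": 0, "dx": 1, "dy": -1, "dz": 4, "jaw": 0.7}
    - {"wx": 0, "wy": 0, "wz": 0, "dx": 0, "dy": 0, "dz": 0, "jaw": 0.7}

```text
t: 3.95
tool_pos: [0.4623, 0.308, 0.0033]
orientation: [0.001, -0.001, 1.0, 0.0]
wrist_force: [0.0, -0.0, 0.2]
opening: 0.0596
```

```bash
python3 - <<'E'
from h import *
for i in range(2):
    p=viewer.get_image("wrist"); st()
w=cloud(p); P=near(w,(.462,.3075),.045,-.004,.045)
for s in(1,-1):
    Q=P[((P[:,1]-.3075)*s>.02)]; print(len(Q),Q.min(0).round(4),Q.max(0).round(4))
cv2.imwrite("pics/w2.png",p["pixels"])
E
```

```text
{'t': 4.0, 'qpos': [0.5876, 0.4258, -0.4543, 0.6892, 0.0, 0.5864], 'tool_pos': [0.4623, 0.3079, 0.0033], 'orientation': [0.0006, -0.0006, 1.0, 0.0004], 'wrist_force': [0.4056, 0.1273, 0.5162], 'opening': 0.0601}
{'t': 4.05, 'qpos': [0.5875, 0.4259, -0.4544, 0.6891, -0.0, 0.5863], 'tool_pos': [0.4623, 0.3078, 0.0032], 'orientation': [0.0006, -0.0006, 1.0, 0.0004], 'wrist_force': [0.6132, 0.6275, -0.1089], 'opening': 0.0595}
10399 [ 0.422   0.3275 -0.0018] [0.5021 0.3523 0.045 ]
10418 [ 0.4219  0.2626 -0.0018] [0.5019 0.2875 0.045 ]
```

>>> step_arm:
  rows:
    - {"wx": 0, "wy": 0, "wz": 0, "dx": 0, "dy": 0, "dz": 2, "jaw": 0.7}
    - {"wx": 0, "wy": 0, "wz": 0, "dx": 0, "dy": 0, "dz": 0, "jaw": 0.2}
    - {"wx": 0, "wy": 0, "wz": 0, "dx": 0, "dy": 0, "dz": 0, "jaw": 0.2}
    - {"wx": 0, "wy": 0, "wz": 0, "dx": 0, "dy": 0, "dz": 0, "jaw": 0.2}
    - {"wx": 0, "wy": 0, "wz": 0, "dx": 0, "dy": 0, "dz": 0, "jaw": 0.2}
    - {"wx": 0, "wy": 0, "wz": 0, "dx": 0, "dy": 0, "dz": 0, "jaw": 0.2}
    - {"wx": 0, "wy": 0, "wz": 0, "dx": 0, "dy": 0, "dz": 0, "jaw": 0.2}

```text
t: 4.75
tool_pos: [0.4618, 0.3075, 0.0007]
orientation: [0.0, -0.001, 1.0, -0.0]
wrist_force: [-0.9, -1.3, 5.4]
opening: 0.0336
```

>>> step_arm:
  rows:
    - {"wx": 0, "wy": 0, "wz": 0, "dx": 0, "dy": 0, "dz": -10, "jaw": 0.2}
    - {"wx": 0, "wy": 0, "wz": 0, "dx": 0, "dy": 0, "dz": -20, "jaw": 0.2}
    - {"wx": 0, "wy": 0, "wz": 0, "dx": 0, "dy": 0, "dz": -30, "jaw": 0.2}
    - {"wx": 0, "wy": 0, "wz": 0, "dx": 0, "dy": 0, "dz": -30, "jaw": 0.2}
    - {"wx": 0, "wy": 0, "wz": 0, "dx": 0, "dy": 0, "dz": -30, "jaw": 0.2}
    - {"wx": 0, "wy": 0, "wz": 0, "dx": -10, "dy": -23, "dz": 0, "jaw": 0.2}
    - {"wx": 0, "wy": 0, "wz": 0, "dx": -10, "dy": -23, "dz": 0, "jaw": 0.2}
    - {"wx": 0, "wy": 0, "wz": 0, "dx": -10, "dy": -23, "dz": 0, "jaw": 0.2}
    - {"wx": 0, "wy": 0, "wz": 0, "dx": -10, "dy": -23, "dz": 0, "jaw": 0.2}
    - {"wx": 0, "wy": 0, "wz": 0, "dx": -10, "dy": -23, "dz": 0, "jaw": 0.2}
    - {"wx": 0, "wy": 0, "wz": 0, "dx": -10, "dy": -23, "dz": 0, "jaw": 0.2}
    - {"wx": 0, "wy": 0, "wz": 0, "dx": -10, "dy": -23, "dz": 0, "jaw": 0.2}
    - {"wx": 0, "wy": 0, "wz": 0, "dx": -10, "dy": -23, "dz": 0, "jaw": 0.2}
    - {"wx": 0, "wy": 0, "wz": 0, "dx": -10, "dy": -23, "dz": 0, "jaw": 0.2}
    - {"wx": 0, "wy": 0, "wz": 0, "dx": -10, "dy": -23, "dz": 0, "jaw": 0.2}
    - {"wx": 0, "wy": 0, "wz": 0, "dx": 0, "dy": 0, "dz": 0, "jaw": 0.2}
    - {"wx": 0, "wy": 0, "wz": 0, "dx": 0, "dy": 0, "dz": 0, "jaw": 0.2}

```text
t: 6.45
tool_pos: [0.5618, 0.0774, 0.1204]
orientation: [-0.0, -0.0, 1.0, 0.0]
wrist_force: [0.4, -0.2, -2.5]
opening: 0.034
```

```bash
python3 - <<'E'
from h import *
s=st(); c=np.array(s["tool_pos"])
for n in("wrist","scene","top"):
    p=viewer.get_image(n); w=cloud(p); cv2.imwrite(f"pics/{n}3.png",p["pixels"]); print(n)
    P=near(w,(.563,.077),.02,.03,.07)
    if len(P): 
        T=P[P[:,2]>.048]; print("post",len(P),P.mean(0).round(4),"top",T.mean(0).round(4) if len(T) else 0,P[:,2].max())
    F=near(w,(.563,.077),.04,.007,.017); print("foot",len(F),cv2.minEnclosingCircle(F[:,:2].astype(np.float32)) if len(F) else 0, F.mean(0))
    S=near(w,c[:2],.03,c[2]-.006,c[2]+.03); print("held",len(S),S.mean(0).round(4),S.min(0).round(4),S.max(0).round(4))
    print("pred",proj(p,[c[0],c[1],c[2]+.023]),proj(p,[.563,.077,.057]))
a=cv2.imread("pics/wrist3.png"); b=cv2.imread("pics/scene3.png")[230:330,270:400]
cv2.imwrite("pics/v3.png",np.hstack([cv2.resize(a,(480,360)),cv2.resize(b,(320,360))]))
E
```

```text
{'t': 6.45, 'qpos': [0.1366, 0.3208, -0.299, 0.9515, 0.0005, 0.1366], 'tool_pos': [0.5618, 0.0774, 0.1204], 'orientation': [-0.0003, -0.0, 1.0, 0.0002], 'wrist_force': [0.4054, -0.1621, -2.4756], 'opening': 0.034}
wrist
post 546 [0.5613 0.0753 0.0494] top [0.5622 0.0753 0.0542] 0.05824470703558828
foot 6255 ((0.5637823939323425, 0.07531677931547165), 0.03195473179221153) [0.55869089 0.07528959 0.0116203 ]
held 12714 [0.5581 0.0769 0.1396] [0.5436 0.0482 0.1191] [0.5796 0.1065 0.1504]
pred [[327.96694849 345.01215454]] [[326.08477655 264.30902522]]
scene
post 59 [0.5677 0.0782 0.0456] top [0.5672 0.0782 0.0534] 0.05928326028776184
foot 436 ((0.5650392174720764, 0.07762173563241959), 0.033269185572862625) [0.5692194  0.07915151 0.01236043]
held 324 [0.57   0.0792 0.1379] [0.5475 0.0482 0.1185] [0.5823 0.1073 0.1502]
pred [[338.19842406 247.52672449]] [[335.69291469 277.80801212]]
top
foot 0 0 [nan nan nan]<stdin>:8: RuntimeWarning: Mean of empty slice.
  ret = um.true_divide(
<stdin>:9: RuntimeWarning: Mean of empty slice.
Traceback (most recent call last):
ValueError: zero-size array to reduction operation minimum which has no identity
```

```bash
python3 - <<'E'
from h import *
p=viewer.get_image("wrist"); w=cloud(p); c=np.array(status.state()["tool_pos"])
a=p["pixels"]; b=cv2.imread("pics/scene3.png")[230:330,270:400]
cv2.imwrite("pics/v3.png",np.hstack([cv2.resize(a,(480,360)),cv2.resize(b,(320,360))]))
S=near(w,c[:2],.018,c[2]+.018,c[2]+.029); h=np.histogram(S[:,2],12); print(len(S),h[0],h[1].round(4))
z=np.median(S[:,2]); S=S[abs(S[:,2]-z)<.003]; print(z,S.mean(0),cv2.minEnclosingCircle(S[:,:2].astype(np.float32)))
print([d for d in viewer.boxes_of(p,"spacer")])
E
```

```text
7375 [ 131  175  194  441 2357 3330  608   33   28   24   27   27] [0.1383 0.1393 0.1402 0.1411 0.142  0.1429 0.1438 0.1448 0.1457 0.1466
 0.1475 0.1484 0.1493]
0.14301224370476345 [0.56046873 0.07798618 0.14295442] ((0.5616083741188049, 0.0784168541431427), 0.01805003359913826)
[{'location': [321.1, 237.3], 'confidence': 0.7}, {'location': [325.7, 334.9], 'confidence': 0.6}]
```

View pics/v3.png

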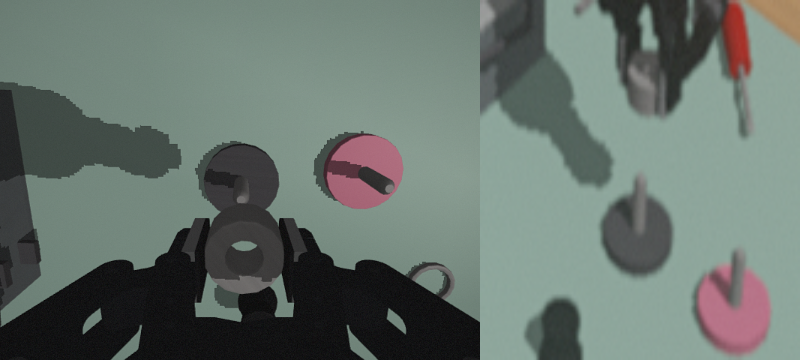

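```bash
python3 - <<'E'
from h import *
p=viewer.get_image("wrist"); w=cloud(p); c=np.array(status.state()["tool_pos"])
K=p["camera_matrix"];print(K[0,0])
m=((abs(w[...,2]-.1425)<.004)&(np.hypot(w[...,0]-c[0],w[...,1]-c[1])<.03)&(p["pixels"].min(-1)>50)).astype(np.uint8)
n,l,sx,ce=cv2.connectedComponentsWithStats(m); k=1+np.argmax(sx[1:,4]); print(sx[k],ce[k])
m=(l==k).astype(np.uint8); cn,hi=cv2.findContours(m,cv2.RETR_CCOMP,cv2.CHAIN_APPROX_NONE)
for q,h in zip(cn,hi[0]):
    if len(q)>30:
        q=q[:,0]; P=w[q[:,1],q[:,0]]; P=P[~np.isnan(P[:,0])]; print("hole" if h[3]>=0 else "outer",len(q),cv2.fitEllipse(q),circ(P[:,:2]) if h[3]<0 else "")
# foot
m=((abs(w[...,2]-.012)<.004)&(np.hypot(w[...,0]-.563,w[...,1]-.077)<.04)).astype(np.uint8)
q=cv2.findContours(m,cv2.RETR_EXTERNAL,cv2.CHAIN_APPROX_NONE)[0]; q=max(q,key=len)[:,0]; P=w[q[:,1],q[:,0]]
for it in range(3):
    o,r=circ(P[:,:2]); P=P[abs(np.hypot(*(P[:,:2]-o).T)-r)<(.004,.002,.0015)[it]]
print("foot",o,r,len(P))
cv2.imwrite("pics/w3c.png",cv2.resize(p["pixels"][170:420,220:440],None,fx=2.4,fy=2.4))
E
```

```text
412.32948501968156
[ 273  289  105  103 6484] [325.23334362 341.61489821]
outer 346 ((325.3299560546875, 341.7446594238281), (99.03987121582031, 105.09365844726562), 91.98709106445312) (array([0.56162095, 0.0776158 ]), np.float64(0.01720245768747758))
hole 162 ((325.66571044921875, 343.1116943359375), (44.76129150390625, 52.44770431518555), 96.08808135986328) 
foot [0.5599822  0.07515365] 0.02853417559251478 114
```

View pics/w3c.png

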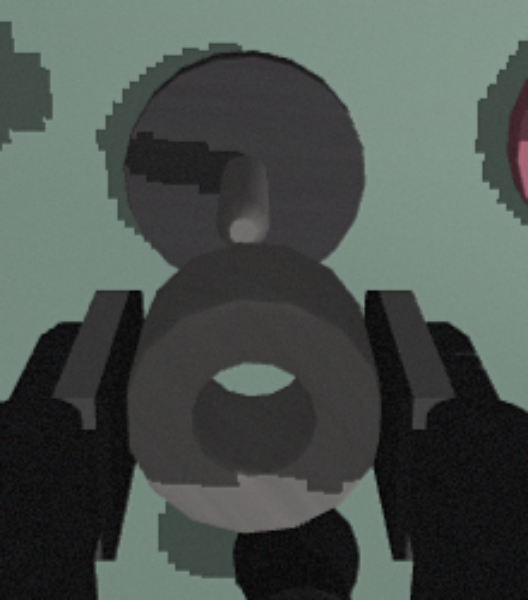

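>>> step_arm:
  rows:
    - {"wx": 0, "wy": 0, "wz": 0, "dx": -2, "dy": -2.4, "dz": 20, "jaw": 0.2}
    - {"wx": 0, "wy": 0, "wz": 0, "dx": 0, "dy": 0, "dz": 20, "jaw": 0.2}
    - {"wx": 0, "wy": 0, "wz": 0, "dx": 0, "dy": 0, "dz": 18, "jaw": 0.2}
    - {"wx": 0, "wy": 0, "wz": 0, "dx": 0, "dy": 0, "dz": 0, "jaw": 0.2}
    - {"wx": 0, "wy": 0, "wz": 0, "dx": 0, "dy": 0, "dz": 0, "jaw": 0.2}

```text
t: 7.25
tool_pos: [0.5637, 0.0756, 0.0624]
orientation: [-0.0, -0.001, 1.0, -0.0]
wrist_force: [0.1, -0.3, -1.6]
opening: 0.0337
```

```bash
python3 - <<'E'
from h import *
s=st(); p=viewer.get_image("wrist"); w=cloud(p); c=np.array(s["tool_pos"])
P=near(w,c[:2],.012,.045,.06); print(len(P),P.mean(0) if len(P) else 0,P.min(0),P.max(0))
F=near(w,c[:2],.04,.007,.017); print("foot",len(F),F.min(0),F.max(0))
print("pred bore top",proj(p,[c[0],c[1],c[2]+.023]),"post",proj(p,[.5638,.0752,.057]))
cv2.imwrite("pics/w4c.png",cv2.resize(p["pixels"][220:420,240:420],None,fx=3,fy=3,interpolation=cv2.INTER_CUBIC))
E
```

```text
{'t': 7.25, 'qpos': [0.1332, 0.3788, -0.3631, 0.8297, 0.0, 0.1315], 'tool_pos': [0.5637, 0.0756, 0.0624], 'orientation': [-0.0004, -0.0009, 1.0, -0.0], 'wrist_force': [0.0813, -0.2515, -1.6358], 'opening': 0.0337}Traceback (most recent call last):
  File "<stdin>", line 3, in <module>
    return umr_minimum(a, axis, None, out, keepdims, initial, where)
ValueError: zero-size array to reduction operation minimum which has no identity
```

>>> step_arm:
  rows:
    - {"wx": 0, "wy": 0, "wz": 0, "dx": 0, "dy": 0, "dz": 4, "jaw": 0.2}
    - {"wx": 0, "wy": 0, "wz": 0, "dx": 0, "dy": 0, "dz": 4, "jaw": 0.2}
    - {"wx": 0, "wy": 0, "wz": 0, "dx": 0, "dy": 0, "dz": 4, "jaw": 0.2}
    - {"wx": 0, "wy": 0, "wz": 0, "dx": 0, "dy": 0, "dz": 2, "jaw": 0.2}
    - {"wx": 0, "wy": 0, "wz": 0, "dx": 0, "dy": 0, "dz": 0, "jaw": 0.2}

```text
t: 7.8
tool_pos: [0.5637, 0.0752, 0.0479]
orientation: [-0.0, -0.001, 1.0, -0.0]
wrist_force: [-0.5, -1.0, -1.3]
opening: 0.0342
```

>>> step_arm:
  rows:
    - {"wx": 0, "wy": 0, "wz": 0, "dx": 0, "dy": 0, "dz": 7, "jaw": 0.2}
    - {"wx": 0, "wy": 0, "wz": 0, "dx": 0, "dy": 0, "dz": 7, "jaw": 0.2}
    - {"wx": 0, "wy": 0, "wz": 0, "dx": 0, "dy": 0, "dz": 7, "jaw": 0.2}
    - {"wx": 0, "wy": 0, "wz": 0, "dx": 0, "dy": 0, "dz": 7, "jaw": 0.2}
    - {"wx": 0, "wy": 0, "wz": 0, "dx": 0, "dy": 0, "dz": 3, "jaw": 0.2}
    - {"wx": 0, "wy": 0, "wz": 0, "dx": 0, "dy": 0, "dz": 2, "jaw": 0.2}
    - {"wx": 0, "wy": 0, "wz": 0, "dx": 0, "dy": 0, "dz": 0, "jaw": 0.2}

```text
t: 8.5
tool_pos: [0.5639, 0.0752, 0.015]
orientation: [-0.0, -0.001, 1.0, -0.0]
wrist_force: [-0.5, -0.1, -1.2]
opening: 0.0338
```

>>> step_arm:
  rows:
    - {"wx": 0, "wy": 0, "wz": 0, "dx": 0, "dy": 0, "dz": 1.5, "jaw": 0.2}
    - {"wx": 0, "wy": 0, "wz": 0, "dx": 0, "dy": 0, "dz": 1, "jaw": 0.2}
    - {"wx": 0, "wy": 0, "wz": 0, "dx": 0, "dy": 0, "dz": 0, "jaw": 0.2}

```text
t: 8.8
tool_pos: [0.564, 0.0753, 0.0128]
orientation: [0.0, -0.001, 1.0, 0.0]
wrist_force: [0.0, -1.2, -2.0]
opening: 0.0338
```

>>> step_arm:
  rows:
    - {"wx": 0, "wy": 0, "wz": 0, "dx": 0, "dy": 0, "dz": 1, "jaw": 0.2}
    - {"wx": 0, "wy": 0, "wz": 0, "dx": 0, "dy": 0, "dz": 0, "jaw": 0.2}
    - {"wx": 0, "wy": 0, "wz": 0, "dx": 0, "dy": 0, "dz": 0, "jaw": 0.2}

```text
t: 9.1
tool_pos: [0.5641, 0.0753, 0.0127]
orientation: [0.0, -0.001, 1.0, 0.0]
wrist_force: [-2.5, 0.9, 5.9]
opening: 0.0338
```

>>> step_arm:
  rows:
    - {"wx": 0, "wy": 0, "wz": 0, "dx": 0, "dy": 0, "dz": -0.5, "jaw": 0.65}
    - {"wx": 0, "wy": 0, "wz": 0, "dx": 0, "dy": 0, "dz": 0, "jaw": 0.65}
    - {"wx": 0, "wy": 0, "wz": 0, "dx": 0, "dy": 0, "dz": 0, "jaw": 0.65}
    - {"wx": 0, "wy": 0, "wz": 0, "dx": 0, "dy": 0, "dz": 0, "jaw": 0.65}
    - {"wx": 0, "wy": 0, "wz": 0, "dx": 0, "dy": 0, "dz": -5, "jaw": 0.65}
    - {"wx": 0, "wy": 0, "wz": 0, "dx": 0, "dy": 0, "dz": -15, "jaw": 0.65}
    - {"wx": 0, "wy": 0, "wz": 0, "dx": 0, "dy": 0, "dz": -30, "jaw": 0.65}
    - {"wx": 0, "wy": 0, "wz": 0, "dx": 0, "dy": 0, "dz": -40, "jaw": 0.65}
    - {"wx": 0, "wy": 0, "wz": 0, "dx": 0, "dy": 0, "dz": -40, "jaw": 0.65}
    - {"wx": 0, "wy": 0, "wz": 0, "dx": 0, "dy": 0, "dz": -40, "jaw": 0.65}
    - {"wx": 0, "wy": 0, "wz": 0, "dx": 0, "dy": 0, "dz": -30, "jaw": 0.65}
    - {"wx": 0, "wy": 0, "wz": 0, "dx": 0, "dy": 0, "dz": 0, "jaw": 0.65}

```text
t: 10.3
tool_pos: [0.5669, 0.0756, 0.2177]
orientation: [0.004, -0.001, 1.0, 0.001]
wrist_force: [0.7, 0.4, -0.3]
opening: 0.0557
```

```bash
python3 - <<'E'
from h import *
s=st()
for n in("wrist","scene","top"):
    p=viewer.get_image(n); w=cloud(p); np.save(n+"5.npy",w); cv2.imwrite(f"pics/{n}5.png",p["pixels"])
    S=near(w,(.564,.0753),.028,.028,.045); print(n,"spacer top z",len(S),np.median(S[:,2]).round(4) if len(S) else 0,S.mean(0).round(4) if len(S) else 0)
    K=near(w,(.51,-.208),.03,.1,.135); print("knob",len(K)); 
    if len(K): print(K.mean(0).round(4),np.percentile(K,[2,98],axis=0).round(4))
    # lid edges
    L=near(w,(.57,-.19),.13,.074,.083)
    if len(L)>200:
        print("lid z",np.median(L[:,2]), "x,y pct",np.percentile(L[:,:2],[.5,99.5],axis=0).round(4))
        B=[(y,np.percentile(L[abs(L[:,1]-y)<.008,0],[1,99])) for y in np.arange(-.255,-.13,.02) if (abs(L[:,1]-y)<.008).sum()>20]
        print([(round(y,3),b.round(4).tolist()) for y,b in B])
E
```

```text
{'t': 10.3, 'qpos': [0.1326, 0.2589, -0.1511, 1.1522, -0.0, 0.1315], 'tool_pos': [0.5669, 0.0756, 0.2177], 'orientation': [0.0042, -0.0006, 1.0, 0.0006], 'wrist_force': [0.7476, 0.3882, -0.2993], 'opening': 0.0557}
wrist spacer top z 1273 0.0354 [0.5633 0.0747 0.0354]
knob 0
lid z 0.07739846830107017 x,y pct [[ 0.4882 -0.1664]
 [ 0.6566 -0.0964]]
[(np.float64(-0.175), [0.6323, 0.6568]), (np.float64(-0.155), [0.5431, 0.6564]), (np.float64(-0.135), [0.4888, 0.6553])]
scene spacer top z 153 0.0361 [0.5704 0.0788 0.0356]
knob 93
[ 0.5155 -0.2079  0.1145] [[ 0.5026 -0.2178  0.1012]
 [ 0.5252 -0.2017  0.1244]]
lid z 0.0788976840483171 x,y pct [[ 0.4896 -0.2726]
 [ 0.6596 -0.0986]]
[(np.float64(-0.255), [0.4942, 0.6564]), (np.float64(-0.235), [0.5016, 0.657]), (np.float64(-0.215), [0.4945, 0.6584]), (np.float64(-0.195), [0.4892, 0.659]), (np.float64(-0.175), [0.4994, 0.6588]), (np.float64(-0.155), [0.504, 0.659]), (np.float64(-0.135), [0.4916, 0.6598])]
top spacer top z 0 0 0
knob 93
[ 0.5103 -0.2083  0.1182] [[ 0.4995 -0.2157  0.1027]
 [ 0.5225 -0.2028  0.1261]]
lid z 0.07877226905935916 x,y pct [[ 0.4865 -0.2712]
 [ 0.6563 -0.1026]]
[(np.float64(-0.255), [0.4861, 0.6545]), (np.float64(-0.235), [0.4863, 0.6549]), (np.float64(-0.215), [0.4866, 0.6548]), (np.float64(-0.195), [0.4871, 0.6536]), (np.float64(-0.175), [0.4872, 0.6547]), (np.float64(-0.155), [0.489, 0.6584]), (np.float64(-0.135), [0.4896, 0.6583])]
```

>>> step_arm:
  rows:
    - {"wx": 0, "wy": 0, "wz": 0.029, "dx": 0, "dy": 0, "dz": -25, "jaw": 0.65}
    - {"wx": 0, "wy": 0, "wz": 0, "dx": 0, "dy": -10, "dz": -20, "jaw": 0.65}
    - {"wx": 0, "wy": 0, "wz": 0, "dx": 6, "dy": -27, "dz": 0, "jaw": 0.65}
    - {"wx": 0, "wy": 0, "wz": 0, "dx": 6, "dy": -27, "dz": 0, "jaw": 0.65}
    - {"wx": 0, "wy": 0, "wz": 0, "dx": 6, "dy": -27, "dz": 0, "jaw": 0.65}
    - {"wx": 0, "wy": 0, "wz": 0, "dx": 6, "dy": -27, "dz": 0, "jaw": 0.65}
    - {"wx": 0, "wy": 0, "wz": 0, "dx": 6, "dy": -27, "dz": 0, "jaw": 0.65}
    - {"wx": 0, "wy": 0, "wz": 0, "dx": 6, "dy": -27, "dz": 0, "jaw": 0.65}
    - {"wx": 0, "wy": 0, "wz": 0, "dx": 6, "dy": -27, "dz": 0, "jaw": 0.65}
    - {"wx": 0, "wy": 0, "wz": 0, "dx": 6, "dy": -27, "dz": 0, "jaw": 0.65}
    - {"wx": 0, "wy": 0, "wz": 0, "dx": 6, "dy": -27, "dz": 0, "jaw": 0.65}
    - {"wx": 0, "wy": 0, "wz": 0, "dx": 6, "dy": -27, "dz": 0, "jaw": 0.5}
    - {"wx": 0, "wy": 0, "wz": 0, "dx": 0, "dy": 0, "dz": 0, "jaw": 0.5}
    - {"wx": 0, "wy": 0, "wz": 0, "dx": 0, "dy": 0, "dz": 0, "jaw": 0.5}

```text
t: 11.85
tool_pos: [0.4953, -0.2029, 0.2557]
orientation: [-0.001, 0.015, 1.0, 0.001]
wrist_force: [0.1, 1.0, -0.2]
opening: 0.0427
```

```bash
python3 - <<'E'
from h import *
s=st(); p=viewer.get_image("wrist"); w=cloud(p); np.save("wrist6.npy",w); cv2.imwrite("pics/wrist6.png",p["pixels"])
K=near(w,(.51,-.208),.03,.1,.135); print("knob",len(K)); 
if len(K): print(K.mean(0).round(4),np.percentile(K,[2,50,98],axis=0).round(4))
print("pred",proj(p,[.511,-.2085,.11]),[ (d["location"],d["confidence"]) for t in("lid_knob","index_mark","pointer") for d in viewer.boxes_of(p,t)])
L=near(w,(.57,-.19),.13,.074,.083)
print("lid z",np.median(L[:,2]), "x,y pct",np.percentile(L[:,:2],[.5,99.5],axis=0).round(4))
B=[(y,np.percentile(L[abs(L[:,1]-y)<.008,0],[1,99])) for y in np.arange(-.255,-.11,.02) if (abs(L[:,1]-y)<.008).sum()>20]
print([(round(y,3),b.round(4).tolist()) for y,b in B])
C=[(x,np.percentile(L[abs(L[:,0]-x)<.008,1],[1,99])) for x in np.arange(.5,.66,.02) if (abs(L[:,0]-x)<.008).sum()>20]
print([(round(y,3),b.round(4).tolist()) for y,b in C])
E
```

```text
{'t': 11.85, 'qpos': [-0.3891, 0.1851, -0.1575, 1.2311, 0.0004, -0.3599], 'tool_pos': [0.4953, -0.2029, 0.2557], 'orientation': [-0.0013, 0.0146, 0.9999, 0.0007], 'wrist_force': [0.0819, 0.975, -0.1787], 'opening': 0.0427}
knob 713
[ 0.5084 -0.2122  0.119 ] [[ 0.4986 -0.2188  0.1071]
 [ 0.5077 -0.2123  0.1203]
 [ 0.5222 -0.2055  0.1231]]
pred [[319.06952134 248.36189067]] [([330.5, 277.4], 0.68), ([498.4, 313.0], 0.7), ([334.1, 273.8], 0.88)]
lid z 0.07777966215847879 x,y pct [[ 0.4857 -0.2709]
 [ 0.6541 -0.113 ]]
[(np.float64(-0.255), [0.485, 0.6516]), (np.float64(-0.235), [0.4858, 0.6519]), (np.float64(-0.215), [0.4862, 0.6529]), (np.float64(-0.195), [0.4868, 0.6532]), (np.float64(-0.175), [0.4874, 0.6537]), (np.float64(-0.155), [0.4876, 0.6552]), (np.float64(-0.135), [0.4878, 0.5696]), (np.float64(-0.115), [0.4885, 0.5797])]
[(np.float64(0.5), [-0.27, -0.1131]), (np.float64(0.52), [-0.2707, -0.1037]), (np.float64(0.54), [-0.2712, -0.115]), (np.float64(0.56), [-0.2698, -0.1157]), (np.float64(0.58), [-0.2534, -0.1161]), (np.float64(0.6), [-0.2546, -0.1589]), (np.float64(0.62), [-0.2596, -0.1553]), (np.float64(0.64), [-0.2658, -0.1507]), (np.float64(0.66), [-0.2665, -0.1471])]
```

View pics/wrist6.png

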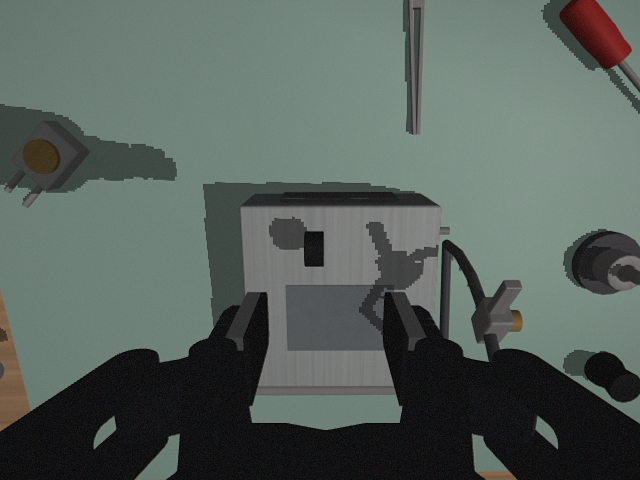

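>>> step_arm:
  rows:
    - {"wx": 0, "wy": 0, "wz": 0, "dx": -8, "dy": -4, "dz": 30, "jaw": 0.5}
    - {"wx": 0, "wy": 0, "wz": 0, "dx": -7.7, "dy": -4, "dz": 30, "jaw": 0.5}
    - {"wx": 0, "wy": 0, "wz": 0, "dx": 0, "dy": 0, "dz": 30, "jaw": 0.5}
    - {"wx": 0, "wy": 0, "wz": 0, "dx": 0, "dy": 0, "dz": 20, "jaw": 0.5}
    - {"wx": 0, "wy": 0, "wz": 0, "dx": 0, "dy": 0, "dz": 0, "jaw": 0.5}
    - {"wx": 0, "wy": 0, "wz": 0, "dx": 0, "dy": 0, "dz": 0, "jaw": 0.5}

```text
t: 12.65
tool_pos: [0.5118, -0.2108, 0.1476]
orientation: [-0.0, 0.013, 1.0, 0.0]
wrist_force: [-0.1, -0.1, 0.1]
opening: 0.0427
```

```bash
python3 - <<'E'
from h import *
s=st(); p=viewer.get_image("wrist"); w=cloud(p); cv2.imwrite("pics/wrist7.png",p["pixels"]); c=s["tool_pos"]
K=near(w,(.51,-.21),.025,.095,.13); print("knob",len(K)); 
if len(K): print(K.mean(0).round(4),np.percentile(K,[2,50,98],axis=0).round(4))
F=near(w,c[:2],.06,c[2]-.005,c[2]+.06)
for sg in(1,-1):
    Q=F[(F[:,1]-c[1])*sg>.005]; print(np.percentile(Q,[1,99],axis=0).round(4))
E
```

```text
{'t': 12.65, 'qpos': [-0.3907, 0.2753, -0.2948, 1.0012, 0.0, -0.3638], 'tool_pos': [0.5118, -0.2108, 0.1476], 'orientation': [-0.0002, 0.0134, 0.9999, 0.0001], 'wrist_force': [-0.1352, -0.113, 0.1031], 'opening': 0.0427}
knob 1761
[ 0.5076 -0.2123  0.119 ] [[ 0.4985 -0.219   0.1082]
 [ 0.5067 -0.2123  0.1204]
 [ 0.521  -0.2056  0.1231]]
[[ 0.4989 -0.1905  0.1538]
 [ 0.5233 -0.1576  0.2073]]
[[ 0.4967 -0.2656  0.1538]
 [ 0.5213 -0.2326  0.2073]]
```

>>> step_arm:
  rows:
    - {"wx": 0, "wy": 0, "wz": 0, "dx": 0, "dy": -0.8, "dz": 20, "jaw": 0.5}
    - {"wx": 0, "wy": 0, "wz": 0, "dx": 0, "dy": 0, "dz": 20, "jaw": 0.5}
    - {"wx": 0, "wy": 0, "wz": 0, "dx": 0, "dy": 0, "dz": 12, "jaw": 0.5}
    - {"wx": 0, "wy": 0, "wz": 0, "dx": 0, "dy": 0, "dz": 5, "jaw": 0.5}
    - {"wx": 0, "wy": 0, "wz": 0, "dx": 0, "dy": 0, "dz": 0, "jaw": 0.05}
    - {"wx": 0, "wy": 0, "wz": 0, "dx": 0, "dy": 0, "dz": 0, "jaw": 0.05}
    - {"wx": 0, "wy": 0, "wz": 0, "dx": 0, "dy": 0, "dz": 0, "jaw": 0.05}
    - {"wx": 0, "wy": 0, "wz": 0, "dx": 0, "dy": 0, "dz": 0, "jaw": 0.05}
    - {"wx": 0, "wy": 0, "wz": 0, "dx": 0, "dy": 0, "dz": 0, "jaw": 0.05}
    - {"wx": 0, "wy": 0, "wz": 0, "dx": 0, "dy": 0, "dz": 0, "jaw": 0.05}

```text
t: 13.7
tool_pos: [0.5124, -0.2118, 0.0913]
orientation: [0.001, 0.014, 1.0, 0.0]
wrist_force: [-0.3, 5.8, 5.3]
opening: 0.0132
```

>>> step_arm:
  rows:
    - {"wx": 0, "wy": 0, "wz": 0, "dx": -1.9, "dy": 0, "dz": -7.0, "jaw": 0.05}
    - {"wx": 0, "wy": 0, "wz": 0, "dx": -2.3, "dy": 0, "dz": -6.8, "jaw": 0.05}
    - {"wx": 0, "wy": 0, "wz": 0, "dx": -2.7, "dy": 0, "dz": -6.7, "jaw": 0.05}
    - {"wx": 0, "wy": 0, "wz": 0, "dx": -3.0, "dy": 0, "dz": -6.6, "jaw": 0.05}
    - {"wx": 0, "wy": 0, "wz": 0, "dx": 0, "dy": 0, "dz": 0, "jaw": 0.05}

```text
t: 14.2
tool_pos: [0.5212, -0.212, 0.1171]
orientation: [-0.001, 0.014, 1.0, 0.0]
wrist_force: [2.2, 3.7, -13.2]
opening: 0.0134
```

```bash
cat >> h.py <<'E'
def case(w,o=(.572,-.191),yaw=-.029):
    d=w.reshape(-1,3); d=d[~np.isnan(d[:,0])]; x=d[:,0]-o[0]; y=d[:,1]-o[1]; c,s=np.cos(yaw),np.sin(yaw)
    return np.c_[c*x+s*y,-s*x+c*y,d[:,2]]
def lidangle(w):
    C=case(w); k=(abs(C[:,1])<.075)&(C[:,0]>-.085)&(C[:,0]<.07)&(C[:,2]>.078)
    C=C[k]; r=np.hypot(.08-C[:,0],C[:,2]-.074)
    best=max(np.arange(0,1,.005),key=lambda a:(abs(np.sin(a)*(C[:,0]-.08)+np.cos(a)*(C[:,2]-.074)-.004)<.002).sum())
    for _ in range(5):
        d=np.sin(best)*(C[:,0]-.08)+np.cos(best)*(C[:,2]-.074); m=abs(d-.004)<.005; p=np.polyfit(C[m,0],C[m,2],1); best=-np.arctan(p[0])
    return best,m.sum(),p[0]*.08+p[1]-.074
E
python3 - <<'E'
from h import *
st()
for n in("scene","top"):
    p=viewer.get_image(n); print(n,lidangle(cloud(p)))
for n in("scene0","top0","scene5","top5","wrist6"):
    C=case(np.load(n+".npy")); r=np.hypot(.08-C[:,0],C[:,2]-.074); a=np.arctan2(C[:,2]-.074,.08-C[:,0])
    k=(C[:,1]>.088)&(C[:,1]<.108)&(r>.148)&(r<.18)&(a>.3); 
    print(n,k.sum(),"rmax",r[k].max().round(4),"ang mean/med",a[k].mean().round(4),np.median(a[k]).round(4),np.percentile(a[k]*r[k]/.16,[5,95]).round(3), "y",np.percentile(C[k,1],[5,50,95]).round(4), end=" ")
    X=C[k]; q=np.polyfit(.08-X[:,0],X[:,2],1); print("line ang",np.arctan(q[0]).round(3),"z at hinge",q[1].round(4))
    for lo,hi in((.088,.096),(.096,.1),(.1,.108)):
        kk=k&(C[:,1]>lo)&(C[:,1]<=hi); print("   ",lo,kk.sum(),a[kk].mean().round(4) if kk.any() else "")
E
```

```text
{'t': 14.2, 'qpos': [-0.3865, 0.3169, -0.3126, 0.9431, 0.0003, -0.359], 'tool_pos': [0.5212, -0.212, 0.1171], 'orientation': [-0.0008, 0.0138, 0.9999, 0.0005], 'wrist_force': [2.1876, 3.6927, -13.1772], 'opening': 0.0134}
scene (np.float64(0.17682345386149492), np.int64(2201), np.float64(0.005365086441790748))
top (np.float64(0.1731946731201572), np.int64(2656), np.float64(0.005484560748919176))
scene0 56 rmax 0.1752 ang mean/med 0.6666 0.6664 [0.615 0.722] y [0.0888 0.0935 0.0975] line ang 0.572 z at hinge 0.0921
    0.088 39 0.6669
    0.096 17 0.6659
    0.1 0 
top0 50 rmax 0.1781 ang mean/med 0.6721 0.6718 [0.637 0.739] y [0.0889 0.0932 0.0979] line ang 0.527 z at hinge 0.1015
    0.088 36 0.6725
    0.096 14 0.6712
    0.1 0 
scene5 52 rmax 0.1749 ang mean/med 0.668 0.6704 [0.627 0.73 ] y [0.0892 0.0948 0.0972] line ang 0.551 z at hinge 0.0962
    0.088 42 0.6685
    0.096 10 0.6658
    0.1 0 
top5 52 rmax 0.1763 ang mean/med 0.6709 0.6719 [0.636 0.73 ] y [0.0887 0.0936 0.0978] line ang 0.547 z at hinge 0.0977
    0.088 37 0.6718
    0.096 15 0.6686
    0.1 0 
wrist6 397 rmax 0.1766 ang mean/med 0.6613 0.6652 [0.628 0.723] y [0.0884 0.0917 0.095 ] line ang 0.53 z at hinge 0.0991
    0.088 397 0.6613
    0.096 0 
    0.1 0
```

```bash
python3 - <<'E'
from h import *
for n in("scene5","top5","wrist6"):
    C=case(np.load(n+".npy")); r=np.hypot(.08-C[:,0],C[:,2]-.074); a=np.arctan2(C[:,2]-.074,.08-C[:,0])
    # coordinates along / across a line at 0.65
    A=.65; u=(.08-C[:,0])*np.cos(A)+(C[:,2]-.074)*np.sin(A); t=-(.08-C[:,0])*np.sin(A)+(C[:,2]-.074)*np.cos(A)
    print(n)
    for lo in np.arange(.1,.18,.006):
        k=(C[:,1]>.075)&(C[:,1]<.115)&(u>lo)&(u<=lo+.006)&(abs(t)<.02)
        if k.sum()>2: print("u %.3f n %d t[5,50,95] %s  y[5,50,95] %s"%(lo+.003,k.sum(),np.percentile(t[k],[5,50,95]).round(4),np.percentile(C[k,1],[5,50,95]).round(4)))
E
```

```text
scene5
u 0.115 n 17 t[5,50,95] [-0.0055  0.0061  0.0116]  y[5,50,95] [0.0871 0.0977 0.1029]
u 0.121 n 29 t[5,50,95] [-0.0039  0.0085  0.0129]  y[5,50,95] [0.0884 0.0999 0.1041]
u 0.127 n 33 t[5,50,95] [-0.0005  0.0088  0.0167]  y[5,50,95] [0.0923 0.1021 0.1118]
u 0.133 n 34 t[5,50,95] [-0.0022  0.0088  0.0139]  y[5,50,95] [0.0888 0.1029 0.111 ]
u 0.139 n 31 t[5,50,95] [-0.0056  0.0097  0.0125]  y[5,50,95] [0.0893 0.0993 0.1055]
u 0.145 n 15 t[5,50,95] [-0.0022  0.0052  0.0111]  y[5,50,95] [0.0887 0.0968 0.1021]
u 0.151 n 12 t[5,50,95] [0.0011 0.0035 0.0048]  y[5,50,95] [0.0871 0.0932 0.0972]
u 0.157 n 14 t[5,50,95] [-0.0027  0.0022  0.0062]  y[5,50,95] [0.0883 0.0947 0.0966]
u 0.163 n 14 t[5,50,95] [-0.0011  0.003   0.0058]  y[5,50,95] [0.0871 0.094  0.0974]
u 0.169 n 12 t[5,50,95] [-0.0013  0.0032  0.0061]  y[5,50,95] [0.0876 0.0939 0.0966]
u 0.175 n 7 t[5,50,95] [-0.0014  0.0033  0.0055]  y[5,50,95] [0.0886 0.0953 0.0962]
top5
u 0.121 n 5 t[5,50,95] [0.009  0.0105 0.0114]  y[5,50,95] [0.0978 0.0998 0.1015]
u 0.127 n 19 t[5,50,95] [0.007  0.0109 0.019 ]  y[5,50,95] [0.088  0.0982 0.
[... 926 characters left out ...]
0858 0.1047]
u 0.133 n 551 t[5,50,95] [-0.0175  0.0073  0.0183]  y[5,50,95] [0.0848 0.0894 0.1085]
u 0.139 n 280 t[5,50,95] [-0.0057  0.0038  0.01  ]  y[5,50,95] [0.0846 0.0891 0.1086]
u 0.145 n 506 t[5,50,95] [-0.0076  0.0044  0.0095]  y[5,50,95] [0.0849 0.0899 0.0991]
u 0.151 n 111 t[5,50,95] [-0.0018  0.0025  0.0032]  y[5,50,95] [0.0857 0.0885 0.0945]
u 0.157 n 114 t[5,50,95] [-0.002   0.0024  0.0032]  y[5,50,95] [0.0856 0.0882 0.0948]
u 0.163 n 122 t[5,50,95] [-0.0015  0.0024  0.0031]  y[5,50,95] [0.0857 0.0885 0.0947]
u 0.169 n 130 t[5,50,95] [-0.0018  0.0025  0.0032]  y[5,50,95] [0.0855 0.0882 0.0947]
u 0.175 n 205 t[5,50,95] [-0.0029  0.0005  0.0029]  y[5,50,95] [0.0858 0.0903 0.0948]
```

>>> step_arm:
  rows:
    - {"wx": 0, "wy": 0, "wz": 0, "dx": -3.3, "dy": 0, "dz": -6.4, "jaw": 0.05}
    - {"wx": 0, "wy": 0, "wz": 0, "dx": -3.6, "dy": 0, "dz": -6.2, "jaw": 0.05}
    - {"wx": 0, "wy": 0, "wz": 0, "dx": -4.0, "dy": 0, "dz": -6.1, "jaw": 0.05}
    - {"wx": 0, "wy": 0, "wz": 0, "dx": -4.2, "dy": 0, "dz": -5.9, "jaw": 0.05}
    - {"wx": 0, "wy": 0, "wz": 0, "dx": -4.5, "dy": 0, "dz": -5.6, "jaw": 0.05}
    - {"wx": 0, "wy": 0, "wz": 0, "dx": -4.8, "dy": 0, "dz": -5.4, "jaw": 0.05}
    - {"wx": 0, "wy": 0, "wz": 0, "dx": 0, "dy": 0, "dz": 0, "jaw": 0.05}

```text
t: 15.0
tool_pos: [0.5454, -0.2127, 0.1534]
orientation: [-0.001, 0.014, 1.0, 0.0]
wrist_force: [-3.8, 5.2, -12.0]
opening: 0.0132
```

```bash
cat > m.py <<'E'
from h import *
s=st()
def line(C,y0,y1,r0,r1,A,tm=.012):
    u=(.08-C[:,0])*np.cos(A)+(C[:,2]-.074)*np.sin(A); t=-(.08-C[:,0])*np.sin(A)+(C[:,2]-.074)*np.cos(A)
    k=(C[:,1]>y0)&(C[:,1]<y1)&(u>r0)&(u<r1)&(abs(t)<tm); return k.sum(),np.percentile(t[k],[3,25,50,75,97]).round(4) if k.sum()>3 else None
import sys; th=float(sys.argv[1])
for n in("wrist","scene","top"):
    p=viewer.get_image(n); w=cloud(p); np.save("last_"+n+".npy",w); cv2.imwrite(f"pics/last_{n}.png",p["pixels"])
    C=case(w); print(n,"lid",lidangle(w),"pointer",line(C,.0815,.0865,.137,.155,th),"index",line(C,.085,.1,.151,.17,.65))
    print("  pix index",proj(p,[.572+.08*1-.145*np.cos(.65)+.0027,-.191+.093,.074+.145*np.sin(.65)]).round(1))
E
python3 m.py 0.5
```

```text
{'t': 15.0, 'qpos': [-0.3718, 0.3294, -0.2065, 1.0371, -0.0001, -0.3443], 'tool_pos': [0.5454, -0.2127, 0.1534], 'orientation': [-0.001, 0.0138, 0.9999, 0.0004], 'wrist_force': [-3.8311, 5.1901, -11.9809], 'opening': 0.0132}
wrist lid (np.float64(0.45430478638929583), np.int64(50682), np.float64(0.005815763206741639)) pointer (np.int64(154), array([-0.0069, -0.004 , -0.0027, -0.0021,  0.0117])) index (np.int64(0), None)
  pix index [[654.8 299.6]]
scene lid (np.float64(0.46396657623045634), np.int64(2560), np.float64(0.005872273063773484)) pointer (np.int64(0), None) index (np.int64(41), array([-0.0011,  0.0011,  0.0025,  0.0041,  0.0059]))
  pix index [[285.2 202.5]]
top lid (np.float64(0.4572374629300673), np.int64(2181), np.float64(0.006342051030666193)) pointer (np.int64(4), array([-0.0037, -0.0026, -0.0017, -0.0008,  0.0002])) index (np.int64(33), array([0.001 , 0.0023, 0.0036, 0.0047, 0.0065]))
  pix index [[365.  240.7]]
```

>>> step_arm:
  rows:
    - {"wx": 0, "wy": 0, "wz": 0, "dx": -4.8, "dy": 0, "dz": -5.2, "jaw": 0.0}
    - {"wx": 0, "wy": 0, "wz": 0, "dx": -5.0, "dy": 0, "dz": -5.0, "jaw": 0.0}
    - {"wx": 0, "wy": 0, "wz": 0, "dx": -5.3, "dy": 0, "dz": -4.8, "jaw": 0.0}
    - {"wx": 0, "wy": 0, "wz": 0, "dx": 0, "dy": 0, "dz": 0, "jaw": 0.0}
    - {"wx": 0, "wy": 0, "wz": 0, "dx": 0, "dy": 0, "dz": 0, "jaw": 0.0}

```text
t: 15.65
tool_pos: [0.5607, -0.2131, 0.1681]
orientation: [-0.001, 0.014, 1.0, 0.0]
wrist_force: [-3.3, 6.2, -13.6]
opening: 0.0127
```

```bash
python3 m.py 0.6; python3 -c "
from h import *
w=np.load('last_wrist.npy'); s=status.state(); c=np.array(s['tool_pos'])
C=case(w)
A=.6;u=(.08-C[:,0])*np.cos(A)+(C[:,2]-.074)*np.sin(A); t=-(.08-C[:,0])*np.sin(A)+(C[:,2]-.074)*np.cos(A)
for lo in np.arange(.02,.165,.012):
    k=(u>lo)&(u<lo+.012)&(abs(t)<.02)&(abs(C[:,1])<.078)
    if k.sum()>20: print(round(lo+.006,3),k.sum(),np.percentile(t[k],[10,50,90]).round(4))
"
```

```text
{'t': 15.65, 'qpos': [-0.3634, 0.3456, -0.1487, 1.0782, 0.0002, -0.3358], 'tool_pos': [0.5607, -0.2131, 0.1681], 'orientation': [-0.0007, 0.0138, 0.9999, 0.0004], 'wrist_force': [-3.3118, 6.1683, -13.5834], 'opening': 0.0127}
wrist lid (np.float64(0.5875679970747805), np.int64(51419), np.float64(0.0068417729854471365)) pointer (np.int64(907), array([-0.    ,  0.0035,  0.0065,  0.009 ,  0.0115])) index (np.int64(318), array([-0.0027, -0.0014,  0.0003,  0.002 ,  0.003 ]))
  pix index [[633. 246.]]
scene lid (np.float64(0.6008365742257514), np.int64(2682), np.float64(0.006628176137317893)) pointer (np.int64(0), None) index (np.int64(41), array([-0.0017,  0.001 ,  0.003 ,  0.0044,  0.0058]))
  pix index [[285.2 202.5]]
top lid (np.float64(0.5965895046845515), np.int64(1843), np.float64(0.007083982729890706)) pointer (np.int64(6), array([0.0011, 0.0017, 0.0033, 0.0045, 0.0048])) index (np.int64(34), array([0.0016, 0.0032, 0.0042, 0.0047, 0.0055]))
  pix index [[365.  240.7]]
0.026 310 [0.0035 0.0039 0.0042]
0.038 180 [0.0037 0.004  0.0043]
0.05 591 [0.0037 0.0041 0.005 ]
0.062 1343 [0.0038 0.0042 0.0051]
0.074 1902 [0.0038 0.0043 0.0052]
0.086 2365 [0.0038 0.0044 0.0053]
0.098 3216 [0.0038 0.0044 0.0052]
0.11 4274 [0.0038 0.0043 0.0047]
0.122 5603 [0.0039 0.0043 0.0048]
0.134 6664 [0.0039 0.0044 0.0049]
0.146 9184 [0.004  0.0045 0.0054]
0.158 10266 [0.004  0.0045 0.0051]
0.17 7746 [-0.0014  0.0022  0.0045]
```

>>> step_arm:
  rows:
    - {"wx": 0, "wy": 0, "wz": 0, "dx": -2.7, "dy": 0, "dz": -2.3, "jaw": 0.0}
    - {"wx": 0, "wy": 0, "wz": 0, "dx": -2.7, "dy": 0, "dz": -2.2, "jaw": 0.0}
    - {"wx": 0, "wy": 0, "wz": 0, "dx": 0, "dy": 0, "dz": 0, "jaw": 0.0}
    - {"wx": 0, "wy": 0, "wz": 0, "dx": 0, "dy": 0, "dz": 0, "jaw": 0.0}

```text
t: 16.2
tool_pos: [0.5654, -0.2132, 0.1719]
orientation: [-0.002, 0.014, 1.0, 0.0]
wrist_force: [-3.8, 4.0, -17.2]
opening: 0.0126
```

```bash
python3 m.py 0.65; cat > l.py <<'E'
from h import *
for n in("wrist","scene","top"):
    C=case(np.load(f'last_{n}.npy')); A=.65;u=(.08-C[:,0])*np.cos(A)+(C[:,2]-.074)*np.sin(A); t=-(.08-C[:,0])*np.sin(A)+(C[:,2]-.074)*np.cos(A)
    U,T=[],[]
    for lo in np.arange(.03,.155,.01):
        k=(u>lo)&(u<lo+.01)&(abs(t-.004)<.008)&(abs(C[:,1])<.078)
        if k.sum()>20: U.append(lo+.005);T.append(np.median(t[k]))
    q=np.polyfit(U,T,1); print(n,"lid angle slope",A+q[0],"via radius",A+(np.median(T[-4:])-.004)/.135, np.round(T,4))
    k=(u>.151)&(u<.17)&(abs(t)<.008)&(C[:,1]>.085)&(C[:,1]<.1); print("  index t",np.percentile(t[k],[2,98]).round(4))
    k=(u>.139)&(u<.151)&(abs(t)<.012)&(C[:,1]>.0805)&(C[:,1]<.0845); print("  pin t",k.sum(),np.percentile(t[k],[5,50,95]).round(4) if k.sum() else "")
E
python3 l.py; python3 -c "
import cv2,numpy as np
a=cv2.imread('pics/last_wrist.png');b=cv2.imread('pics/last_scene.png')[150:260,190:330]
cv2.imwrite('pics/v8.png',np.hstack([cv2.resize(a[60:480,220:640],(400,400)),cv2.resize(b,(400,400),interpolation=cv2.INTER_CUBIC)]))"
```

```text
{'t': 16.2, 'qpos': [-0.3605, 0.3527, -0.1298, 1.0917, -0.0002, -0.3328], 'tool_pos': [0.5654, -0.2132, 0.1719], 'orientation': [-0.0016, 0.0138, 0.9999, 0.0005], 'wrist_force': [-3.8132, 4.0114, -17.2216], 'opening': 0.0126}
wrist lid (np.float64(0.6264817594277392), np.int64(51385), np.float64(0.0070833024584524285)) pointer (np.int64(877), array([-0.0027,  0.0003,  0.0021,  0.0056,  0.0093])) index (np.int64(489), array([-0.0029, -0.001 ,  0.0007,  0.0022,  0.0031]))
  pix index [[628.  231.5]]
scene lid (np.float64(0.6406195061963631), np.int64(2720), np.float64(0.006740645518888158)) pointer (np.int64(1), None) index (np.int64(38), array([-0.0026,  0.0017,  0.0033,  0.0049,  0.0067]))
  pix index [[285.2 202.5]]
top lid (np.float64(0.6353940448920347), np.int64(1732), np.float64(0.007293851126864884)) pointer (np.int64(9), array([-0.0019,  0.0003,  0.0016,  0.0026,  0.0035])) index (np.int64(34), array([0.0008, 0.0028, 0.0038, 0.0044, 0.005 ]))
  pix index [[365.  240.7]]
wrist lid angle slope 0.6429768961154227 via radius 0.6423709656065252 [0.0035 0.0037 0.0036 0.0036 0.0036 0.0035 0.0035 0.0032 0.0031 0.003
 0.003  0.003  0.0029]
  index t [-0.0032  0.0032]
  pin t 207 [-0.0019  0.0012  0.0062]
scene lid angle slope 0.6396103789226801 via radius 0.6519997577266473 [0.0049 0.0052 0.0052 0.0052 0.0049 0.0051 0.0048 0.0043 0.0041 0.0043
 0.0043 0.0044 0.0039]
  index t [-0.003   0.0069]
  pin t 2 [0.0006 0.0017 0.0027]
top lid angle slope 0.6407295633297487 via radius 0.6520543870155645 [0.0048 0.0054 0.0052 0.0051 0.005  0.0052 0.0051 0.0045 0.0042 0.0043
 0.0044 0.0042 0.0043]
  index t [-0.     0.005]
  pin t 6 [0.0003 0.0026 0.0035]
```

View pics/v8.png

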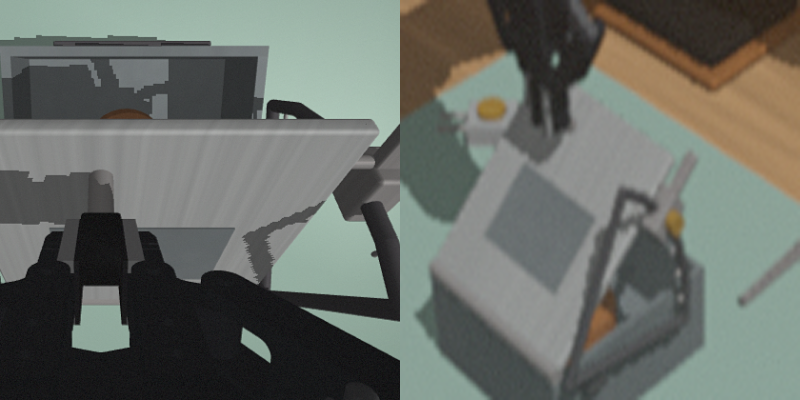

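>>> step_arm:
  rows:
    - {"wx": 0, "wy": 0, "wz": 0, "dx": -1.0, "dy": 0, "dz": -0.9, "jaw": 0.0}
    - {"wx": 0, "wy": 0, "wz": 0, "dx": 0, "dy": 0, "dz": 0, "jaw": 0.0}
    - {"wx": 0, "wy": 0, "wz": 0, "dx": 0, "dy": 0, "dz": 0, "jaw": 0.0}
    - {"wx": 0, "wy": 0, "wz": 0, "dx": 0, "dy": 0, "dz": 0, "jaw": 0.0}

```text
t: 16.75
tool_pos: [0.5663, -0.2132, 0.1726]
orientation: [-0.002, 0.014, 1.0, 0.001]
wrist_force: [-2.9, 4.1, -17.9]
opening: 0.0131
```

```bash
python3 m.py 0.65 >/dev/null; python3 l.py
```

```text
wrist lid angle slope 0.650369253965273 via radius 0.6500493406903584 [0.0038 0.004  0.004  0.0041 0.0041 0.0042 0.0042 0.0039 0.004  0.004
 0.004  0.004  0.004 ]
  index t [-0.003   0.0031]
  pin t 200 [-0.0013  0.0023  0.007 ]
scene lid angle slope 0.6472604131720128 via radius 0.6586074666697868 [0.0048 0.0056 0.0056 0.0057 0.0057 0.0057 0.0055 0.0052 0.0053 0.0049
 0.0051 0.0054 0.0052]
  index t [-0.0019  0.0058]
  pin t 1 [0.0058 0.0058 0.0058]
top lid angle slope 0.649082296646786 via radius 0.6601114425596043 [0.0053 0.0055 0.0055 0.0056 0.0054 0.0053 0.0056 0.0053 0.0053 0.0052
 0.0053 0.0055 0.0054]
  index t [0.0005 0.0055]
  pin t 6 [0.0012 0.0032 0.0045]
```

>>> step_arm:
  rows:
    - {"wx": 0, "wy": 0, "wz": 0, "dx": 0, "dy": 0, "dz": 0, "jaw": 0.0}
    - {"wx": 0, "wy": 0, "wz": 0, "dx": 0, "dy": 0, "dz": 0, "jaw": 0.0}
    - {"wx": 0, "wy": 0, "wz": 0, "dx": 0, "dy": 0, "dz": 0, "jaw": 0.0}
    - {"wx": 0, "wy": 0, "wz": 0, "dx": 0, "dy": 0, "dz": 0, "jaw": 0.0}
    - {"wx": 0, "wy": 0, "wz": 0, "dx": 0, "dy": 0, "dz": 0, "jaw": 0.0}
    - {"wx": 0, "wy": 0, "wz": 0, "dx": 0, "dy": 0, "dz": 0, "jaw": 0.0}
    - {"wx": 0, "wy": 0, "wz": 0, "dx": 0, "dy": 0, "dz": 0, "jaw": 0.0}
    - {"wx": 0, "wy": 0, "wz": 0, "dx": 0, "dy": 0, "dz": 0, "jaw": 0.0}

```text
t: 17.7
tool_pos: [0.5663, -0.2133, 0.1726]
orientation: [-0.002, 0.014, 1.0, 0.0]
wrist_force: [-2.7, 4.1, -17.8]
opening: 0.0128
```

```bash
python3 m.py 0.65 |head -1; python3 l.py; python3 - <<'E'
from h import *
for n in("scene","top"):
    w=np.load(f"last_{n}.npy"); S=near(w,(.564,.0753),.028,.028,.045); print("spacer",len(S),np.median(S[:,2]))
    for nm,c in(("bezel",(.656,.242)),("purple",(.39,.26)),("barrel",(.69,.19))):
        b=near(np.load(n+"0.npy"),c,.04,.004,.03); a=near(w,c,.04,.004,.03); print(nm,b.mean(0).round(3),a.mean(0).round(3))
E
```

```text
{'t': 17.7, 'qpos': [-0.36, 0.3539, -0.1262, 1.094, -0.0002, -0.3323], 'tool_pos': [0.5663, -0.2133, 0.1726], 'orientation': [-0.0016, 0.0139, 0.9999, 0.0005], 'wrist_force': [-2.6952, 4.1352, -17.7996], 'opening': 0.0128}
wrist lid angle slope 0.6504382141937671 via radius 0.6500528121450714 [0.0038 0.004  0.004  0.0041 0.0041 0.0041 0.0042 0.0039 0.004  0.004
 0.004  0.004  0.004 ]
  index t [-0.0031  0.0032]
  pin t 217 [-0.001   0.0023  0.0076]
scene lid angle slope 0.649117404376376 via radius 0.6596068189862798 [0.0047 0.0055 0.0056 0.0057 0.0057 0.0056 0.0057 0.005  0.0049 0.0053
 0.0053 0.0051 0.0056]
  index t [-0.0031  0.0075]
  pin t 3 [0.0047 0.0049 0.0074]
top lid angle slope 0.6495033422712314 via radius 0.6601961226507157 [0.0051 0.0056 0.0054 0.0055 0.0057 0.0056 0.0057 0.0052 0.0054 0.0053
 0.0054 0.0054 0.0054]
  index t [0.0012 0.0061]
  pin t 6 [0.0024 0.0029 0.0043]
spacer 151 0.03595333595661969
bezel [0.666 0.254 0.006] [0.666 0.253 0.006]
purple [0.399 0.26  0.018] [0.398 0.259 0.018]
barrel [0.692 0.186 0.01 ] [0.694 0.186 0.01 ]
spacer 148 0.0365140356544465
bezel [0.66  0.249 0.006] [0.658 0.249 0.006]
purple [0.391 0.258 0.016] [0.392 0.257 0.016]
barrel [0.689 0.187 0.008] [0.691 0.187 0.008]
```

Lid and index agree at 0.650 rad in the wrist frame. Holding for about 1 s showed no drift, and the spacer is still seated. Handing in.

```bash
python3 -c "
from plant import job; print(job.hand_in())"
```

```text
the job is handed in; nothing more can be done
None
```

The spacer is seated on the holder and the lid is held at the index. I handed the job in at t ≈ 18 s with the gripper still holding the knob.

- **Spacer:** I slid the grey steel ring over the post of the dark-footed holder, not the purple ring or the pink holder. I lowered it until a contact force of about 6 N and let go. In the last check its top face was at 36.0 to 36.5 mm; seated is 36 mm.
- **Lid:** I pinched it by the knob and raised it in small steps, never past the index angle.
    - **Wrist camera:** it puts both the lid and the index at 0.650 rad, and 0.8 s of holding still showed no drift.
    - **Scene and top cameras:** fitting the lid's slope gives 0.649 to 0.650 rad. Using their heights at the lid's front instead gives 0.660, and they also read the index about 0.005 to 0.010 rad high. I took that as a camera offset and used the wrist reading.
- **What went less well:**
    - **Grip:** during the lift the lid came up a little less than the tool motion implied, probably because the knob crept in the pads. I corrected the angle by camera.
    - **Jaw opening:** it read 1 to 2 mm below the true part sizes.
- **Other things on the bench:** the index did not move. The bezel, purple ring and barrel stayed within about 2 mm in the before-and-after pictures, which is measurement noise. I did not re-measure the loupe, driver, tweezers, jar or vice.

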